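# Sweep the bar offcuts off the forge's bench plate into the scrap tray

### The arm

A 6-joint arm with a two-finger parallel gripper is mounted at the origin on the work surface. World frame = base frame: x ahead of the robot, y to its left, z up, the work surface at z = 0. Lengths are in m, angles in rad, forces in N, time in s.
With the tool pointing down it reaches from about 0.35 to 0.775 m from the base axis. Payload 5.5 kg.
Tool frame: the origin (TCP) lies on the centre line of the jaws, within the pads' length; the fingertips stand 11 mm ahead of it and the grasp point (between the pads) lies 8 mm behind it; z points along the fingers, y is the line along which they close (so a half turn about z gives the same grasp; the last joint's range is limited). The gripper opens to 85 mm and grips with 20 to 120 N. Pads are 22 mm wide; open, the fingers measure 114 mm over their backs; the gripper's body (76 mm by 85 mm) begins 54 mm behind the grasp point. The pads swing forward as they close: fully open they stand 13 mm farther back than shut.
Start: joints at [-1.388, 0.313, 0.046, 1.304, 0, 1.431], TCP at [0.182, -0.545, 0.242] pointing down, gripper open.
Joint ranges: [-2.76, 2.76], [-0.86, 1.69], [-1.03, 1.26], [-2.2, 2.34], [-1.47, 1.5], [-3.14, 3.14]. Speed limits (rad/s): [2.57, 2.57, 3.14, 3.14, 3.14, 3.14].

### API

Orientations are given as a unit quaternion [w, x, y, z].
In Python, from workcell import status, vision, hand_in gives the robot as it stands.
- The arm moves only by the shell command python3 -m inch 'ROWS'. ROWS is JSON, a list of rows, each an object with "slide": the shift along the tool's x, y, z in mm, a list of three; "dr": the turn, a rotation vector about the tool's x, y, z in degrees, a list of three; "jaw": the finger opening in mm, from 0 to 85.4. In form: [{"slide": [dx, dy, dz], "dr": [rx, ry, rz], "jaw": jaw}, ...]. A call has exactly 5 rows; each row is the pose to reach, as a shift and turn from the pose commanded when the call began, along the tool's axes at that moment; what a row does not reach only later rows make up. A row lasts 1/10 s, in which the tool goes at most 50 mm and 8.59 degrees, less where a joint would pass 70% of its speed; a pose out of reach is approached as far as the arm can. A call with a gripper value outside its range is refused whole. The fingers move at their own pace and stop on an object; the grip force is fixed at half the most. Time passes only in rows, so rows that repeat a pose let the fingers close, or fill a call up. It gives the time, the measured TCP pose, the force, the opening and the grip force at its end, in the units of the state.
- status.read_state(): the state, without advancing time (a new reading comes with each control period).
- vision.grab_frame(name): name is "side" or "top" or "wrist"; returns a dict with "pixels" (400x640x3 uint8, red, green, blue), "range_z" (400x640 float32, m along the optical axis (not along the pixel's ray), 0 where there is no reading), "vfov" (degrees; the focal length in pixels is half the picture's height over the tangent of half this angle, whatever the lens; pixels are square), "cx", "cy" (the principal point, pixels), "k1" (the pictures are not rectified: a ray, as slopes to the right and down, at radius r is drawn at 1 + k1 r^2 times it, then the intrinsics apply), "cam_to_world" (4x4, takes a point from camera to world coordinates). Camera axes: x right, y down, z forward; pixel columns grow to the right and rows downward; lengths in m; the calibration is good to about 2 mm. A picture is of the moment at which its call begins.
- hand_in(): hands the job in; it is judged then, once.
The state is a dict: "t": time; "qpos": joint angles; "joint_vel": joint speeds; "tau": joint torques, N m; "eef_pos": TCP position; "tool_rot": TCP orientation; "force": force on the tool from outside, world axes, zero at the start; "torque": the same for the moment, N m; "finger_gap": finger opening in m; "grasp_force": force on a finger pad.
Only numpy, scipy, OpenCV 4.12 (cv2) and the standard library are available. Lean on these libraries where they do the work, as an engineer would, in place of code of your own. Each camera call takes 0.05 s, during which the arm holds its last target. There are 200 camera calls.

### The job

Using your fingers as a broom, sweep the three dark steel bar offcuts (flat, square and round) off the top of the bench plate, over the plate's end and into the open scrap tray that stands beside it. Only push them along the plate, never pick them up or carry them, and leave the standing punch, the bolster ring and everything else on the bench where they are.

Things in the scene. Friction and masses are not known exactly. Their poses are not given: they have to be found in the camera images.
- bench_plate: thick bare steel bench plate, fixed, 220 (x) by 260 (y) by 60 mm high with a flat top; origin at the centre of its underside on the bench, so its top is 60 mm up; z up, x points away from the robot, y along its longer side; turned up to 0.2 rad. The scrap tray and the punch rack stand against its two y ends
- scrap_tray: open sheet-metal scrap tray, fixed, empty, aligned with the plate and standing 5 mm off its +y or -y end (which one varies), with its middle 195 mm from the plate's; 260 (x) by 120 (y) mm, floor 4 mm thick, walls 3 mm thick: 30 mm high along the two long sides, 45 mm at the x ends, all lower than the plate's top; origin at the centre of its underside
- punch_rack: fixed wooden block 200 (x) by 100 (y) by 45 mm high with a row of short steel punches along its middle up to 75 mm above the bench, at the plate's other y end, its middle 195 mm from the plate's; origin at the centre of its underside
- flat_offcut_center (a point): centre of the flat-bar offcut, dark steel, loose on the plate, 40 (x) by 25 (y) by 14 mm high, 76 to 140 g; z up as it lies, so the centre is 7 mm above the plate
- square_offcut_center (a point): centre of the square-bar offcut, dark steel, loose on the plate, 24 by 24 by 22 mm high, 70 to 130 g; centre 11 mm above the plate
- round_offcut_center (a point): centre of the round-bar offcut, dark steel, loose on the plate, standing on its flat end, diameter 28, 20 mm high, 70 to 125 g; centre 10 mm above the plate
- flat_offcut: the flat-bar offcut's body, origin at the centre of its underside
- square_offcut: the square-bar offcut's body, origin at the centre of its underside
- round_offcut: the round-bar offcut's body, origin at the centre of its underside
- punch: loose steel punch standing upright on the middle strip of the plate, diameter 24 mm tapering to 16 at the top, 50 mm high; origin at the centre of its foot. Leave it alone
- bolster: loose steel bolster ring lying on the middle strip of the plate, 44 mm outside diameter, 22 mm hole, 22 mm high; origin at the centre of its underside. Leave it alone
- hammer: loose hammer, 300 mm long, on the bench well to the right of the plate (-y); not in the way, leave it alone
- tongs: loose forge tongs, 330 mm long, on the bench well to the left of the plate (+y); not in the way, leave them alone
- brush: loose hand brush, 200 mm long, on the bench beyond the plate; not in the way, leave it alone
- flux_can: loose can, diameter 70, 90 mm high, on the bench beyond the plate; not in the way, leave it alone
There are look-alikes about, which are no part of the job. What is shaped like the square_offcut but yellow is not meant.

How it is judged:
At the end, for the whole second after the job is handed in: All three offcuts lie at rest (under 20 mm/s) inside the scrap tray: centres within its outline (122 mm of its middle along x, 54 mm along y) and less than 55 mm above its underside. Punch, bolster ring, hammer, tongs, brush and can within 12 mm of where they started (x of flat_offcut_center in the frame of scrap_tray between -0.122 and 0.122 m and y of flat_offcut_center in the frame of scrap_tray between -0.054 and 0.054 m and z of each of flat_offcut_center, square_offcut_center, round_offcut_center in the frame of scrap_tray below 0.055 m and linear speed of each of flat_offcut, square_offcut, round_offcut below 0.02 m/s and x of square_offcut_center in the frame of scrap_tray between -0.122 and 0.122 m and y of square_offcut_center in the frame of scrap_tray between -0.054 and 0.054 m and x of round_offcut_center in the frame of scrap_tray between -0.122 and 0.122 m and y of round_offcut_center in the frame of scrap_tray between -0.054 and 0.054 m and distance of each of punch, bolster, hammer, tongs, brush, flux_can from where it was at the start of the episode below 0.012 m); the robot touches nothing.
It fails at once if an offcut is lifted off the plate (its centre more than 100 mm above the bench) (height (world z) of any of flat_offcut_center, square_offcut_center, round_offcut_center above 0.1 m).
It fails at once if an offcut is carried out over the tray instead of dropping off the plate's edge (its centre over 50 mm past the end of the plate and still above the plate's top) (((y of flat_offcut_center in the frame of bench_plate above 0.18 m or y of flat_offcut_center in the frame of bench_plate below -0.18 m) and height (world z) of flat_offcut_center above 0.06 m) or ((y of square_offcut_center in the frame of bench_plate above 0.18 m or y of square_offcut_center in the frame of bench_plate below -0.18 m) and height (world z) of square_offcut_center above 0.06 m) or ((y of round_offcut_center in the frame of bench_plate above 0.18 m or y of round_offcut_center in the frame of bench_plate below -0.18 m) and height (world z) of round_offcut_center above 0.06 m)).
It fails at once if the punch or the bolster ring is disturbed (moved over 12 mm, or tipped) (distance of any of punch, bolster from where it was at the start of the episode above 0.012 m or angle between any of punch, bolster's own z axis and vertical above 0.3 rad).
It fails at once if the hammer, tongs, brush or can is disturbed (moved over 12 mm) (distance of any of hammer, tongs, brush, flux_can from where it was at the start of the episode above 0.012 m).
It also fails if it takes over 58 s, if anything falls off the work surface, if the arm or the gripper's body presses on something with over 40 N, if the wrist force passes 120 N, or if a joint passes its speed limit or range.

## Working session

There is one attempt and no reset: what is moved stays moved. The work goes in short steps, Python scripts to look and compute and a shell command to move; the robot and the scene stay as the last step left them, time stands still between calls to the robot, and variables do not carry over. Pictures are saved under pics/ and viewed, at most 10 in all, crops included, and the job is handed in when it is done.

```bash
ls; mkdir -p pics; cat > h.py <<'E'
import numpy as np, cv2
from workcell import status, vision
def cam(f):
    h,w=f["pixels"].shape[:2]; fl=h/2/np.tan(np.radians(f["vfov"])/2)
    return fl,f["cx"],f["cy"],f["k1"],np.array(f["cam_to_world"])
def slopes(f,uv):
    fl,cx,cy,k1,T=cam(f); uv=np.atleast_2d(np.asarray(uv,float))
    d=(uv-[cx,cy])/fl; s=d.copy()
    for _ in range(20): s=d/(1+k1*(s**2).sum(1,keepdims=True))
    return s
def onplane(f,uv,z):
    T=cam(f)[4]; s=slopes(f,uv); d=np.c_[s,np.ones(len(s))]@T[:3,:3].T
    o=T[:3,3]; return o+d*((z-o[2])/d[:,2])[:,None]
def cloud(f):
    h,w=f["range_z"].shape; v,u=np.mgrid[:h,:w]; s=slopes(f,np.c_[u.ravel(),v.ravel()])
    z=f["range_z"].ravel()[:,None]; T=cam(f)[4]
    return (np.c_[s*z,z]@T[:3,:3].T+T[:3,3]).reshape(h,w,3)
E
python3 - <<'E'
from h import *
import pickle
F={n:vision.grab_frame(n) for n in("top","side")}
pickle.dump(F,open("f0.pkl","wb"))
for n in F: cv2.imwrite(f"pics/{n}0.png",F[n]["pixels"][:,:,::-1]); print(n,F[n]["vfov"],F[n]["k1"],np.round(F[n]["cam_to_world"],2).tolist())
s=status.read_state();print(s)
E
```

```text
pics
top 44.32541526687055 -0.11738088332998296 [[-0.02, -0.99, 0.1, 0.39], [-1.0, 0.02, -0.01, 0.01], [0.0, -0.1, -1.0, 1.73], [0.0, 0.0, 0.0, 1.0]]
side 55.876390448283715 0.02102670852327819 [[-0.89, -0.36, 0.29, 0.26], [-0.46, 0.69, -0.56, 0.56], [-0.0, -0.63, -0.77, 0.85], [0.0, 0.0, 0.0, 1.0]]
{'t': 0.1, 'qpos': array([-1.38759945e+00,  3.13962787e-01,  4.50880762e-02,  1.30366666e+00,
        6.94369125e-06,  1.43120713e+00]), 'joint_vel': array([-0.00111035, -0.00062362,  0.00199581, -0.00032345,  0.00082097,
       -0.00128065]), 'tau': array([ 1.67001530e-03, -4.81726134e+01,  2.99244261e+01,  1.27586012e-02,
       -1.89406524e-04,  8.13598660e-06]), 'eef_pos': array([ 0.18230848, -0.5448409 ,  0.2414749 ]), 'tool_rot': array([-8.72391406e-04,  9.87004014e-01,  1.60693230e-01, -1.55518270e-05]), 'force': array([ 0.2406112 , -0.59344049,  0.661254  ]), 'torque': array([0.00329672, 0.01009502, 0.03534215]), 'grasp_force': 0.0, 'finger_gap': 0.08553236936255146}
```

View pics/top0.png

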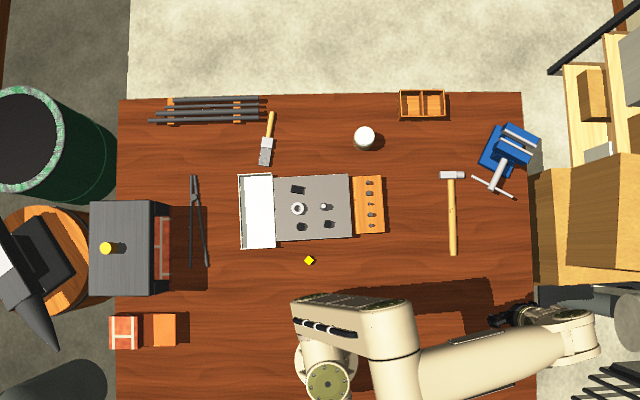

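View pics/side0.png

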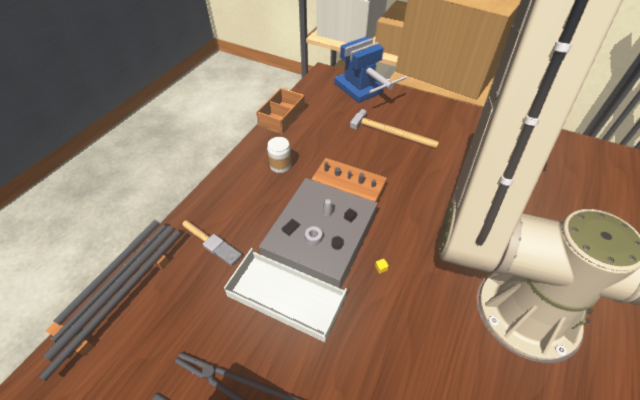

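The tray is on the +y side (top view 257,210). The flat offcut is at (298,189) on the far side. The round offcut (302,226) and the square one (329,224) are on the near side. Ring is at (298,208), punch at (323,207), and the yellow decoy at (309,260) is off the plate.

```bash
cat > m.py <<'E'
from h import *
import pickle
F=pickle.load(open("f0.pkl","rb"))
# plate from depth cloud of both
for n in F:
    f=F[n]; P=cloud(f); g=f["pixels"].astype(int); mx=g.max(2)
    box=(P[...,0]>.3)&(P[...,0]<.75)&(P[...,1]>-.25)&(P[...,1]<.35)
    top=box&(abs(P[...,2]-.06)<.008)&(mx-g.min(2)<25)
    m=cv2.morphologyEx(top.astype(np.uint8),cv2.MORPH_CLOSE,np.ones((9,9)))
    c=max(cv2.findContours(m,0,2)[0],key=cv2.contourArea)
    q=onplane(f,c[:,0],.06)[:,:2]; r=cv2.minAreaRect((q*1000).astype(np.float32)); print(n,"plate",r)
    hull=cv2.drawContours(np.zeros(m.shape,np.uint8),[cv2.convexHull(c)],0,1,-1)
    d=((mx<45)&(hull>0)).astype(np.uint8)
    k,l,st,ce=cv2.connectedComponentsWithStats(d)
    for i in range(1,k):
        if st[i,4]>20:
            print(" dark",ce[i].round(1),st[i,4],onplane(f,ce[i],.072)[0].round(4), "z",np.median(P[l==i][:,2]).round(4))
    hi=box&(hull>0)&(P[...,2]>.075)
    k,l,st,ce=cv2.connectedComponentsWithStats(hi.astype(np.uint8))
    for i in range(1,k):
        if st[i,4]>8:
            p=P[l==i]; print(" high",ce[i].round(1),st[i,4],((p.max(0)+p.min(0))/2).round(4),p.max(0).round(4))
E
python3 m.py
```

```text
top plate ((527.6228637695312, 34.740760803222656), (218.8728790283203, 258.7616882324219), 2.080042839050293)
 high [296.6 188.2] 44 [0.5897 0.0859 0.0797] [0.6025 0.1047 0.0844]
 high [297.4 208. ] 98 [0.4672 0.0599 0.9042] [0.5435 0.1056 1.733 ]
 high [323.2 206. ] 41 [4.640e-01 8.000e-04 9.096e-01] [0.5372 0.0141 1.733 ]
 high [327.7 223.7] 50 [ 0.4686 -0.0164  0.0843] [ 0.4806 -0.0045  0.0932]
 high [300.4 226.2] 50 [0.4624 0.0746 0.0817] [0.476  0.0866 0.088 ]
side plate ((527.3680419921875, 41.688316345214844), (218.72434997558594, 260.9217224121094), 1.868211269378662)
 high [327.1 205.8] 107 [0.5283 0.002  0.0939] [0.5399 0.0122 0.1126]
 high [349.8 213. ] 86 [ 0.4691 -0.0136  0.0805] [0.4821 0.0013 0.086 ]
 high [290.1 225.2] 53 [0.5891 0.0896 0.0766] [0.6021 0.1063 0.0783]
 high [312.9 233.3] 180 [0.5245 0.0879 0.0807] [0.5457 0.1097 0.0861]
 high [336.7 240.6] 94 [0.4629 0.0798 0.0793] [0.476  0.0934 0.0831]
```

```bash
python3 -m inch '[{"slide":[30,-30,0],"dr":[0,0,0],"jaw":12},{"slide":[60,-61,0],"dr":[0,0,0],"jaw":12},{"slide":[90,-91,0],"dr":[0,0,0],"jaw":12},{"slide":[120,-122,0],"dr":[0,0,0],"jaw":12},{"slide":[150,-152,0],"dr":[0,0,0],"jaw":12}]'
python3 -m inch '[{"slide":[30,-30,0],"dr":[0,0,0],"jaw":12},{"slide":[60,-61,0],"dr":[0,0,0],"jaw":12},{"slide":[90,-91,0],"dr":[0,0,0],"jaw":12},{"slide":[120,-122,0],"dr":[0,0,0],"jaw":12},{"slide":[150,-152,0],"dr":[0,0,0],"jaw":12}]'
python3 -m inch '[{"slide":[30,-30,0],"dr":[0,0,0],"jaw":12},{"slide":[60,-61,0],"dr":[0,0,0],"jaw":12},{"slide":[90,-91,0],"dr":[0,0,0],"jaw":12},{"slide":[120,-122,0],"dr":[0,0,0],"jaw":12},{"slide":[149,-152,0],"dr":[0,0,0],"jaw":12}]'
python3 -m inch '[{"slide":[0,0,0],"dr":[0,0,-8],"jaw":12},{"slide":[0,0,0],"dr":[0,0,-16],"jaw":12},{"slide":[0,0,0],"dr":[0,0,-24],"jaw":12},{"slide":[0,0,0],"dr":[0,0,-32],"jaw":12},{"slide":[0,0,0],"dr":[0,0,-40],"jaw":12}]'
python3 -m inch '[{"slide":[0,0,0],"dr":[0,0,-8],"jaw":12},{"slide":[0,0,0],"dr":[0,0,-16],"jaw":12},{"slide":[0,0,0],"dr":[0,0,-24],"jaw":12},{"slide":[0,0,0],"dr":[0,0,-32],"jaw":12},{"slide":[0,0,0],"dr":[0,0,-33.5],"jaw":12}]'
python3 -c "
from h import *
from scipy.spatial.transform import Rotation as R
s=status.read_state();print(s['eef_pos'],R.from_quat(s['tool_rot'],scalar_first=True).as_matrix().round(3),s['qpos'].round(2))
f=vision.grab_frame('wrist');cv2.imwrite('pics/w1.png',f['pixels'][:,:,::-1])"
```

```text
t: 0.6
eef_pos: [0.2767, -0.3517, 0.2419]
tool_rot: [-0.0, 0.987, 0.16, -0.0]
force: [0.8, -1.0, -0.3]
finger_gap: 0.0129
grasp_force: 0.0
t: 1.1
eef_pos: [0.3706, -0.1601, 0.2421]
tool_rot: [-0.0, 0.987, 0.161, -0.0]
force: [1.5, -1.1, 0.2]
finger_gap: 0.0119
grasp_force: 0.0
t: 1.6
eef_pos: [0.4638, 0.0314, 0.242]
tool_rot: [0.0, 0.987, 0.161, -0.0]
force: [0.6, -0.4, 0.1]
finger_gap: 0.0119
grasp_force: 0.0
t: 2.1
eef_pos: [0.4632, 0.0297, 0.2418]
tool_rot: [-0.0, 0.871, 0.491, -0.0]
force: [0.6, 0.2, 0.9]
finger_gap: 0.0119
grasp_force: 0.0
t: 2.6
eef_pos: [0.4633, 0.0296, 0.2419]
tool_rot: [-0.0, 0.694, 0.72, -0.0]
force: [-0.0, -0.4, -0.7]
finger_gap: 0.0121
grasp_force: 0.0
[0.4632625  0.02957484 0.24190926] [[-0.036  0.999 -0.001]
 [ 0.999  0.036  0.   ]
 [ 0.    -0.001 -1.   ]] [-0.11  0.1  -0.22  1.25 -0.    1.42]
```

View pics/w1.png

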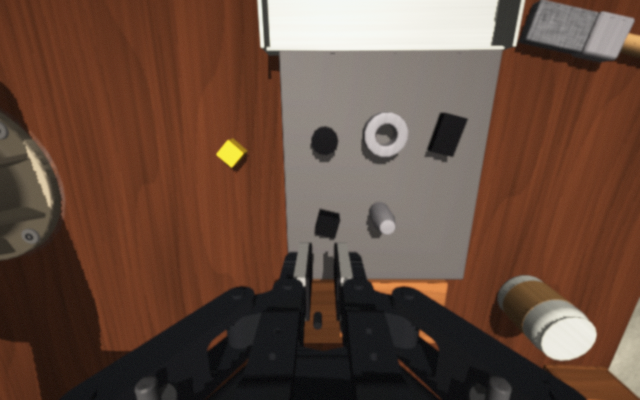

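The wrist view is aligned with the plate. Tray-side plate edge is at row 50; round offcut is at (324,140), square (327,222), flat (448,134), ring (386,134), and punch foot is around (377,210).

```bash
python3 - <<'E'
from h import *
f=vision.grab_frame('wrist')
g=f["pixels"].max(2)
d=(g<50).astype(np.uint8); d[:90]=0;d[236:]=0;d[:,:290]=0;d[:,475:]=0
k,l,st,ce=cv2.connectedComponentsWithStats(d)
for i in range(1,k):
    if st[i,4]>100: 
        ys,xs=np.where(l==i); print(ce[i].round(),st[i],onplane(f,ce[i],.07)[0].round(4), cv2.minAreaRect((onplane(f,np.c_[xs,ys],.07)[:,:2]*1000).astype(np.float32)))
print(onplane(f,[[280,50],[392,50],[498,50],[288,279],[463,279]],.06).round(4))
print(onplane(f,[[386,134]],.082).round(4),onplane(f,[[366,134],[408,134]],.075).round(4))
E
```

```text
[446. 134.] [ 428  113   38   43 1065] [0.5891 0.0877 0.07  ] ((589.1011352539062, 86.94085693359375), (40.269081115722656, 27.954872131347656), 77.94656372070312)
[324. 141.] [312 128  25  28 552] [0.4626 0.0766 0.07  ] ((462.7012023925781, 76.11448669433594), (25.2344913482666, 27.85742950439453), 1.2792396545410156)
[327. 223.] [315 210  24  26 498] [ 0.4689 -0.0159  0.07  ] ((469.2807922363281, -16.627901077270508), (30.815195083618164, 24.283933639526367), 78.49407196044922)
[[ 0.4163  0.1622  0.06  ]
 [ 0.5265  0.1659  0.06  ]
 [ 0.6303  0.1688  0.06  ]
 [ 0.4233 -0.0975  0.06  ]
 [ 0.6442 -0.0897  0.06  ]]
[[0.5242 0.0869 0.082 ]] [[0.5053 0.0858 0.075 ]
 [0.5482 0.0872 0.075 ]]
```

```bash
python3 -m inch '[{"slide":[0,0,40],"dr":[0,0,0],"jaw":12},{"slide":[0,0,80],"dr":[0,0,0],"jaw":12},{"slide":[0,0,120],"dr":[0,0,0],"jaw":12},{"slide":[0,0,150],"dr":[0,0,0],"jaw":12},{"slide":[0,0,166],"dr":[0,0,0],"jaw":12}]'
python3 -m inch '[{"slide":[9,0,0],"dr":[0,0,0],"jaw":12},{"slide":[18,0,0],"dr":[0,0,0],"jaw":12},{"slide":[27,0,0],"dr":[0,0,0],"jaw":12},{"slide":[36,0,0],"dr":[0,0,0],"jaw":12},{"slide":[45,0,0],"dr":[0,0,0],"jaw":12}]'
python3 -c "
from h import *
f=vision.grab_frame('wrist');g=vision.grab_frame('side')
cv2.imwrite('pics/w2.png',np.hstack([cv2.resize(f['pixels'],(400,250)),cv2.resize(g['pixels'][140:340,180:500],(400,250))])[:,:,::-1])"
```

```text
t: 3.2
eef_pos: [0.4615, 0.0297, 0.0735]
tool_rot: [-0.002, 0.696, 0.718, -0.001]
force: [-0.6, 0.4, -0.5]
finger_gap: 0.012
grasp_force: 0.0
t: 3.7
eef_pos: [0.4627, 0.0754, 0.0773]
tool_rot: [0.001, 0.695, 0.719, 0.001]
force: [0.4, -1.0, -0.0]
finger_gap: 0.0117
grasp_force: 0.6
```

View pics/w2.png

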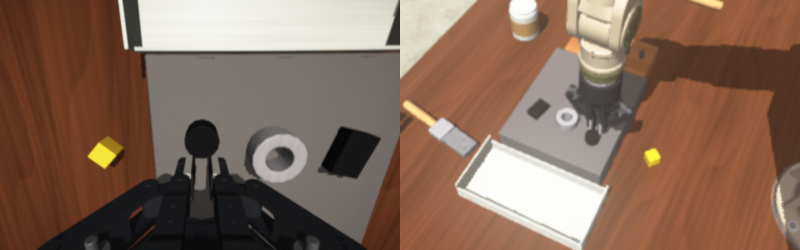

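The round offcut is cradled between the fingertips at (202,138) in the left half. The ring and flat offcut have not moved.

```bash
python3 -m inch '[{"slide":[9,0,0],"dr":[0,0,0],"jaw":12},{"slide":[18,0,0],"dr":[0,0,0],"jaw":12},{"slide":[27,0,0],"dr":[0,0,0],"jaw":12},{"slide":[36,0,0],"dr":[0,0,0],"jaw":12},{"slide":[45,0,0],"dr":[0,0,0],"jaw":12}]'
python3 -m inch '[{"slide":[9,0,0],"dr":[0,0,0],"jaw":12},{"slide":[18,0,0],"dr":[0,0,0],"jaw":12},{"slide":[27,0,0],"dr":[0,0,0],"jaw":12},{"slide":[36,0,0],"dr":[0,0,0],"jaw":12},{"slide":[43,0,0],"dr":[0,0,0],"jaw":12}]'
python3 -m inch '[{"slide":[0,0,0],"dr":[0,0,0],"jaw":12},{"slide":[0,0,-30],"dr":[0,0,0],"jaw":12},{"slide":[0,0,-70],"dr":[0,0,0],"jaw":12},{"slide":[0,0,-110],"dr":[0,0,0],"jaw":12},{"slide":[0,0,-110],"dr":[0,0,0],"jaw":12}]'
python3 -c "
from h import *
f=vision.grab_frame('wrist');g=vision.grab_frame('side')
cv2.imwrite('pics/w3.png',np.hstack([cv2.resize(f['pixels'],(400,250)),cv2.resize(g['pixels'][140:340,180:500],(400,250))])[:,:,::-1])"
```

```text
t: 4.3
eef_pos: [0.4604, 0.1202, 0.0763]
tool_rot: [0.0, 0.695, 0.719, -0.0]
force: [0.3, -1.0, 2.0]
finger_gap: 0.0118
grasp_force: 0.9
t: 4.8
eef_pos: [0.4586, 0.1635, 0.0761]
tool_rot: [-0.0, 0.694, 0.719, -0.0]
force: [-0.0, 0.1, -0.4]
finger_gap: 0.0121
grasp_force: 0.0
t: 5.3
eef_pos: [0.4622, 0.1629, 0.1917]
tool_rot: [0.003, 0.695, 0.719, 0.004]
force: [0.2, 0.2, -0.8]
finger_gap: 0.0121
grasp_force: 0.0
```

View pics/w3.png

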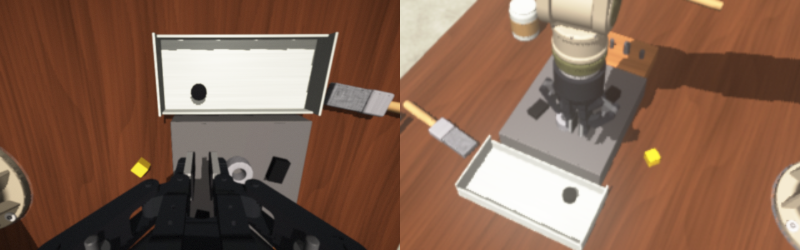

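The round offcut is in the tray at (199,92); everything else is undisturbed. Next the flat one.

```bash
python3 -m inch '[{"slide":[-26,25,0],"dr":[0,0,0],"jaw":12},{"slide":[-52,50,0],"dr":[0,0,0],"jaw":12},{"slide":[-78,76,0],"dr":[0,0,0],"jaw":12},{"slide":[-104,102,0],"dr":[0,0,0],"jaw":12},{"slide":[-128,127,0],"dr":[0,0,0],"jaw":12}]'
python3 -m inch '[{"slide":[0,0,0],"dr":[0,0,0],"jaw":12},{"slide":[0,0,30],"dr":[0,0,0],"jaw":12},{"slide":[0,0,70],"dr":[0,0,0],"jaw":12},{"slide":[0,0,100],"dr":[0,0,0],"jaw":12},{"slide":[0,0,110],"dr":[0,0,0],"jaw":12}]'
python3 -m inch '[{"slide":[6,0,0],"dr":[0,0,0],"jaw":12},{"slide":[12,0,0],"dr":[0,0,0],"jaw":12},{"slide":[19,0,0],"dr":[0,0,0],"jaw":12},{"slide":[27,0,0],"dr":[0,0,0],"jaw":12},{"slide":[35,0,0],"dr":[0,0,0],"jaw":12}]'
python3 -c "
from h import *
f=vision.grab_frame('wrist');g=vision.grab_frame('side')
cv2.imwrite('pics/w4.png',np.hstack([cv2.resize(f['pixels'],(400,250)),cv2.resize(g['pixels'][140:340,180:500],(400,250))])[:,:,::-1])"
```

```text
t: 5.9
eef_pos: [0.5902, 0.0376, 0.1841]
tool_rot: [-0.001, 0.695, 0.719, -0.001]
force: [-0.2, 0.3, 0.4]
finger_gap: 0.012
grasp_force: 0.0
t: 6.4
eef_pos: [0.5859, 0.0396, 0.0713]
tool_rot: [-0.004, 0.695, 0.719, -0.003]
force: [-1.0, -0.8, 5.4]
finger_gap: 0.0118
grasp_force: 3.5
t: 6.9
eef_pos: [0.5898, 0.0746, 0.0772]
tool_rot: [0.001, 0.695, 0.719, 0.0]
force: [1.1, -2.4, 1.6]
finger_gap: 0.0118
grasp_force: 0.8
```

View pics/w4.png

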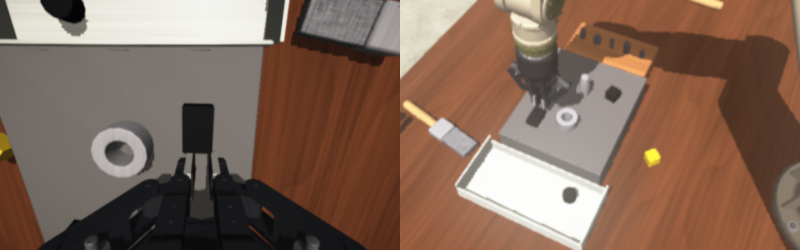

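The flat offcut is square against the fingers at (198,128), well clear of the ring (122,148). The fingertips brushed the plate slightly on the way down, so the next descent will be gentler.

```bash
python3 -m inch '[{"slide":[9,0,0],"dr":[0,0,0],"jaw":12},{"slide":[18,0,0],"dr":[0,0,0],"jaw":12},{"slide":[27,0,0],"dr":[0,0,0],"jaw":12},{"slide":[36,0,0],"dr":[0,0,0],"jaw":12},{"slide":[45,0,0],"dr":[0,0,0],"jaw":12}]'
python3 -m inch '[{"slide":[9,0,0],"dr":[0,0,0],"jaw":12},{"slide":[18,0,0],"dr":[0,0,0],"jaw":12},{"slide":[27,0,0],"dr":[0,0,0],"jaw":12},{"slide":[36,0,0],"dr":[0,0,0],"jaw":12},{"slide":[44,0,0],"dr":[0,0,0],"jaw":12}]'
python3 -m inch '[{"slide":[0,0,0],"dr":[0,0,0],"jaw":12},{"slide":[0,0,-20],"dr":[0,0,0],"jaw":12},{"slide":[0,0,-60],"dr":[0,0,0],"jaw":12},{"slide":[0,0,-100],"dr":[0,0,0],"jaw":12},{"slide":[0,0,-110],"dr":[0,0,0],"jaw":12}]'
python3 -c "
from h import *
f=vision.grab_frame('wrist');g=vision.grab_frame('side')
cv2.imwrite('pics/w5.png',np.hstack([cv2.resize(f['pixels'],(400,250)),cv2.resize(g['pixels'][140:340,180:500],(400,250))])[:,:,::-1])"
```

```text
t: 7.5
eef_pos: [0.5875, 0.1196, 0.0763]
tool_rot: [0.0, 0.695, 0.719, -0.0]
force: [-0.9, -3.0, 1.5]
finger_gap: 0.0117
grasp_force: 1.2
t: 8.0
eef_pos: [0.5855, 0.1641, 0.0759]
tool_rot: [-0.001, 0.694, 0.72, -0.0]
force: [0.1, -0.5, 1.2]
finger_gap: 0.0118
grasp_force: 0.0
t: 8.5
eef_pos: [0.5883, 0.1632, 0.1913]
tool_rot: [0.002, 0.695, 0.719, 0.003]
force: [1.0, -0.1, -0.2]
finger_gap: 0.0123
grasp_force: 0.0
```

View pics/w5.png

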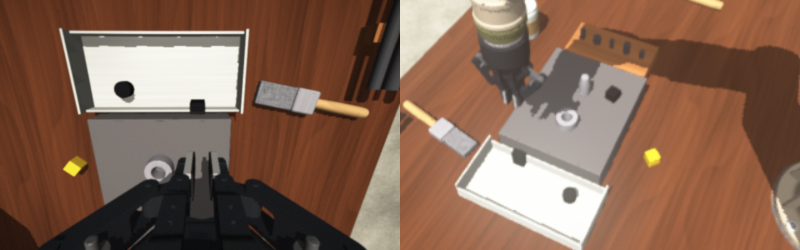

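The flat offcut is in the tray at (198,106), against the plate-side wall. Before passing the punch with the square, I'll measure how wide the finger linkage is at the punch's height.

```bash
python3 - <<'E'
from h import *
from scipy.spatial.transform import Rotation as R
f=vision.grab_frame('wrist'); P=cloud(f); s=status.read_state()
ok=f["range_z"]>0
M=R.from_quat(s['tool_rot'],scalar_first=True).as_matrix()
Q=((P-s['eef_pos'])@M)[ok]
for a in range(-70,20,10):
    q=Q[(Q[:,2]>a/1e3)&(Q[:,2]<(a+10)/1e3)&(abs(Q[:,0])<.08)&(abs(Q[:,1])<.12)]
    if len(q): print(a,len(q),q.min(0).round(3),q.max(0).round(3))
for r in ((140,180,90,112),):pass
# flat offcut in tray (full-res px ~ (317,170))
c=f["pixels"].max(2); d=np.zeros(c.shape,bool); d[140:182,290:345]=(c[140:182,290:345]<45)
p=P[d&ok]; print("flat",len(p),p.min(0).round(3),p.max(0).round(3),np.median(p,0).round(3))
E
```

```text
-70 8714 [-0.013 -0.057 -0.07 ] [ 0.018  0.057 -0.06 ]
-60 4759 [-0.013 -0.05  -0.06 ] [ 0.018  0.05  -0.05 ]
-50 5487 [-0.012 -0.043 -0.05 ] [ 0.014  0.044 -0.04 ]
-40 1481 [-0.01  -0.037 -0.04 ] [ 0.015  0.037 -0.03 ]
-30 890 [-0.011 -0.019 -0.03 ] [ 0.012  0.02  -0.02 ]
-20 691 [-0.011 -0.019 -0.02 ] [ 0.012  0.02  -0.01 ]
-10 541 [-0.011 -0.019 -0.01 ] [ 0.012  0.02  -0.   ]
0 146 [ 0.007 -0.017  0.   ] [0.012 0.018 0.006]
flat 473 [0.569 0.168 0.009] [0.593 0.192 0.047] [0.581 0.184 0.044]
```

There is about 12 mm of clearance to the punch. The flat offcut is standing on end inside the tray wall, which leaves it in bounds. Now the square one.

```bash
python3 -m inch '[{"slide":[-32,-18,0],"dr":[0,0,0],"jaw":12},{"slide":[-64,-37,0],"dr":[0,0,0],"jaw":12},{"slide":[-96,-55,0],"dr":[0,0,0],"jaw":12},{"slide":[-128,-74,0],"dr":[0,0,0],"jaw":12},{"slide":[-160,-92,0],"dr":[0,0,0],"jaw":12}]'
python3 -m inch '[{"slide":[-20,-12,0],"dr":[0,0,0],"jaw":12},{"slide":[-40,-24,0],"dr":[0,0,0],"jaw":12},{"slide":[-53,-31,0],"dr":[0,0,0],"jaw":12},{"slide":[-53,-31,0],"dr":[0,0,0],"jaw":12},{"slide":[-53,-31,30],"dr":[0,0,0],"jaw":12}]'
python3 -m inch '[{"slide":[0,0,25],"dr":[0,0,0],"jaw":12},{"slide":[0,0,50],"dr":[0,0,0],"jaw":12},{"slide":[0,0,65],"dr":[0,0,0],"jaw":12},{"slide":[0,0,75],"dr":[0,0,0],"jaw":12},{"slide":[0,0,80],"dr":[0,0,0],"jaw":12}]'
python3 -m inch '[{"slide":[6,0,0],"dr":[0,0,0],"jaw":12},{"slide":[12,0,0],"dr":[0,0,0],"jaw":12},{"slide":[19,0,0],"dr":[0,0,0],"jaw":12},{"slide":[27,0,0],"dr":[0,0,0],"jaw":12},{"slide":[35,0,0],"dr":[0,0,0],"jaw":12}]'
python3 -c "
from h import *
f=vision.grab_frame('wrist');g=vision.grab_frame('side')
cv2.imwrite('pics/w6.png',np.hstack([cv2.resize(f['pixels'],(400,250)),cv2.resize(g['pixels'][140:340,180:500],(400,250))])[:,:,::-1])"
```

```text
t: 9.15
eef_pos: [0.4972, -0.0011, 0.1839]
tool_rot: [-0.002, 0.695, 0.719, -0.001]
force: [0.8, -0.3, 0.6]
finger_gap: 0.0121
grasp_force: 0.0
t: 9.65
eef_pos: [0.4724, -0.055, 0.1577]
tool_rot: [0.002, 0.695, 0.719, 0.001]
force: [1.0, -0.2, -0.2]
finger_gap: 0.0118
grasp_force: 0.0
t: 10.15
eef_pos: [0.4695, -0.0535, 0.0746]
tool_rot: [-0.001, 0.694, 0.72, -0.001]
force: [-0.6, -0.1, -0.3]
finger_gap: 0.0123
grasp_force: 0.0
t: 10.65
eef_pos: [0.4698, -0.0189, 0.077]
tool_rot: [0.001, 0.695, 0.719, 0.0]
force: [0.4, -1.8, 0.7]
finger_gap: 0.0119
grasp_force: 0.9
```

View pics/w6.png

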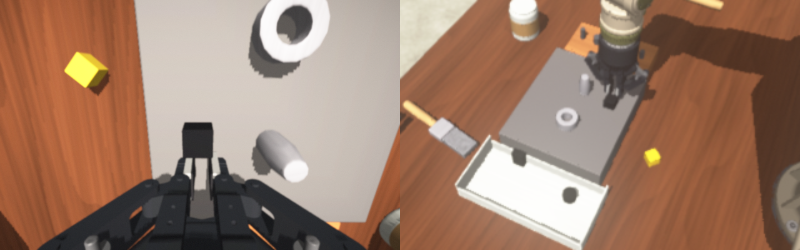

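The square offcut is held squarely at (198,140), and the punch (275,150) and ring are clear of the lane. Pushing it on over the edge.

```bash
python3 -m inch '[{"slide":[10,0,0],"dr":[0,0,0],"jaw":12},{"slide":[20,0,0],"dr":[0,0,0],"jaw":12},{"slide":[30,0,0],"dr":[0,0,0],"jaw":12},{"slide":[40,0,0],"dr":[0,0,0],"jaw":12},{"slide":[50,0,0],"dr":[0,0,0],"jaw":12}]'
python3 -m inch '[{"slide":[10,0,0],"dr":[0,0,0],"jaw":12},{"slide":[20,0,0],"dr":[0,0,0],"jaw":12},{"slide":[30,0,0],"dr":[0,0,0],"jaw":12},{"slide":[40,0,0],"dr":[0,0,0],"jaw":12},{"slide":[50,0,0],"dr":[0,0,0],"jaw":12}]'
python3 -m inch '[{"slide":[9,0,0],"dr":[0,0,0],"jaw":12},{"slide":[18,0,0],"dr":[0,0,0],"jaw":12},{"slide":[27,0,0],"dr":[0,0,0],"jaw":12},{"slide":[36,0,0],"dr":[0,0,0],"jaw":12},{"slide":[45,0,0],"dr":[0,0,0],"jaw":12}]'
python3 -m inch '[{"slide":[9,0,0],"dr":[0,0,0],"jaw":12},{"slide":[18,0,0],"dr":[0,0,0],"jaw":12},{"slide":[27,0,0],"dr":[0,0,0],"jaw":12},{"slide":[36,0,0],"dr":[0,0,0],"jaw":12},{"slide":[37,0,0],"dr":[0,0,0],"jaw":12}]'
python3 -m inch '[{"slide":[0,0,0],"dr":[0,0,0],"jaw":12},{"slide":[0,0,-20],"dr":[0,0,0],"jaw":12},{"slide":[0,0,-60],"dr":[0,0,0],"jaw":12},{"slide":[0,0,-100],"dr":[0,0,0],"jaw":12},{"slide":[0,0,-110],"dr":[0,0,0],"jaw":12}]'
python3 - <<'E'
from h import *
f=vision.grab_frame('wrist');g=vision.grab_frame('side')
cv2.imwrite('pics/w7.png',np.hstack([cv2.resize(f['pixels'],(400,250)),cv2.resize(g['pixels'][140:340,180:500],(400,250))])[:,:,::-1])
for f in (f,g):
    P=cloud(f); c=f["pixels"].max(2)
    d=(c<45)&(abs(P[...,0]-.52)<.12)&(P[...,1]>.178)&(P[...,1]<.288)&(P[...,2]>.0)&(P[...,2]<.06)
    k,l,st,ce=cv2.connectedComponentsWithStats(d.astype(np.uint8))
    for i in range(1,k):
        if st[i,4]>40: p=P[l==i]; print(ce[i].round(),st[i,4],p.min(0).round(3),p.max(0).round(3))
E
```

```text
t: 11.25
eef_pos: [0.4674, 0.0315, 0.0763]
tool_rot: [0.0, 0.695, 0.719, -0.0]
force: [-0.4, -1.1, 0.7]
finger_gap: 0.0118
grasp_force: 0.9
t: 11.75
eef_pos: [0.4657, 0.0815, 0.0762]
tool_rot: [0.0, 0.695, 0.719, -0.0]
force: [0.2, -1.6, 1.6]
finger_gap: 0.0122
grasp_force: 1.0
t: 12.25
eef_pos: [0.4642, 0.1263, 0.0763]
tool_rot: [0.0, 0.695, 0.719, -0.0]
force: [0.6, -2.6, 1.6]
finger_gap: 0.0118
grasp_force: 1.0
t: 12.75
eef_pos: [0.4627, 0.1638, 0.0761]
tool_rot: [-0.0, 0.694, 0.72, 0.0]
force: [-1.0, -0.7, 0.0]
finger_gap: 0.012
grasp_force: 0.0
t: 13.25
eef_pos: [0.4652, 0.1627, 0.1906]
tool_rot: [0.002, 0.695, 0.719, 0.003]
force: [1.4, -0.9, -1.2]
finger_gap: 0.0119
grasp_force: 0.0
[316. 156.] 844 [0.445 0.178 0.023] [0.469 0.217 0.05 ]
[433. 172.] 505 [0.568 0.178 0.012] [0.592 0.191 0.047]
```

View pics/w7.png

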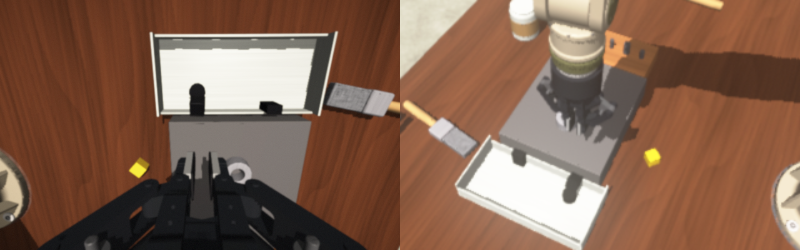

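Both the square (197,105) and the round (197,90) are in the tray. The square might be leaning on the wall, so I'm checking its profile.

```bash
python3 - <<'E'
from h import *
f=vision.grab_frame('wrist');g=vision.grab_frame('side')
P=cloud(f)
for v in range(128,190,4): print(v,P[v,316].round(3),f["pixels"][v,316])
cv2.imwrite('pics/w8.png',np.hstack([cv2.resize(f['pixels'][100:200,260:470],(420,200),interpolation=2),cv2.resize(g['pixels'][240:340,220:360],(280,200),interpolation=2)])[:,:,::-1])
E
```

```text
128 [0.456 0.222 0.006] [246 245 238]
132 [0.456 0.218 0.007] [204 203 188]
136 [0.456 0.215 0.025] [33 31 32]
140 [0.456 0.211 0.024] [30 28 30]
144 [0.456 0.208 0.026] [29 28 29]
148 [0.456 0.203 0.025] [30 29 29]
152 [0.457 0.199 0.025] [27 26 28]
156 [0.457 0.197 0.035] [21 21 21]
160 [0.457 0.194 0.042] [23 23 23]
164 [0.457 0.191 0.047] [29 27 28]
168 [0.457 0.187 0.048] [21 20 22]
172 [0.457 0.183 0.045] [20 19 20]
176 [0.457 0.178 0.043] [20 20 19]
180 [0.458 0.174 0.04 ] [19 18 18]
184 [0.458 0.169 0.038] [24 23 23]
188 [0.458 0.164 0.036] [72 69 63]
```

View pics/w8.png

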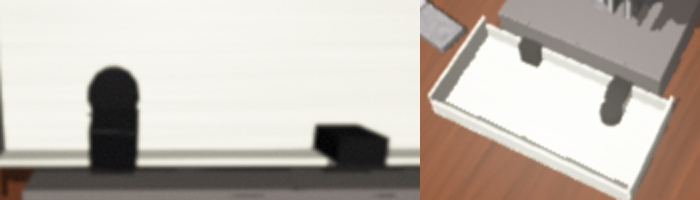

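The square leans between the round and the wall, with its centre about 46 mm from the tray middle, so it is within limits. Checking the flat one and the tray wall the same way.

```bash
python3 - <<'E'
from h import *
f=vision.grab_frame('wrist')
P=cloud(f)
for u in (424,434,444,452,470,380):
  print(u)
  for v in range(156,190,3): print("  ",v,P[v,u].round(3),f["pixels"][v,u].max())
v=110; 
for u in (316,434): 
  for v in range(52,70,3): print(v,u,P[v,u].round(3),f["pixels"][v,u].max())
E
```

```text
424
   156 [0.571 0.196 0.006] 244
   159 [0.572 0.193 0.005] 243
   162 [0.571 0.19  0.01 ] 148
   165 [0.568 0.188 0.017] 9
   168 [0.569 0.185 0.018] 8
   171 [0.568 0.182 0.02 ] 8
   174 [0.568 0.18  0.022] 10
   177 [0.569 0.176 0.021] 104
   180 [0.566 0.175 0.031] 229
   183 [0.572 0.168 0.015] 131
   186 [0.568 0.168 0.028] 64
   189 [0.563 0.168 0.041] 74
434
   156 [0.582 0.196 0.005] 244
   159 [0.583 0.193 0.005] 243
   162 [0.581 0.191 0.01 ] 148
   165 [0.575 0.19  0.026] 17
   168 [0.569 0.19  0.044] 16
   171 [0.569 0.188 0.045] 17
   174 [0.57  0.185 0.045] 22
   177 [0.569 0.182 0.046] 23
   180 [0.57  0.179 0.045] 24
   183 [0.583 0.169 0.016] 32
   186 [0.578 0.169 0.029] 46
   189 [0.573 0.169 0.041] 74
444
   156 [0.593 0.197 0.005] 244
   159 [0.594 0.193 0.004] 244
   162 [0.592 0.191 0.011] 191
   165 [0.585 0.191 0.027] 23
   168 [0.579 0.191 0.044] 18
   171 [0.579 0.188 0.045] 24
   174 [0.579 0.185 0.045] 28
   177 [0.579 0.182 0.046] 27
   180 [0.58  0.179 0.046] 28
   183 [0.594 0.169 0.015] 32
   186 [0.588 0.169 0.029] 46
   189 [0.583 0.169 0.041] 73
[... 785 characters left out ...]
[0.524 0.191 0.005] 246
   162 [0.524 0.188 0.004] 243
   165 [0.525 0.185 0.004] 242
   168 [0.525 0.181 0.004] 242
   171 [0.525 0.178 0.005] 244
   174 [0.525 0.175 0.005] 224
   177 [0.522 0.175 0.021] 164
   180 [0.52  0.174 0.032] 229
   183 [0.524 0.167 0.015] 136
   186 [0.522 0.167 0.028] 70
   189 [0.52  0.166 0.038] 74
52 316 [0.451 0.295 0.   ] 151
55 316 [0.452 0.287 0.032] 244
58 316 [0.452 0.286 0.025] 90
61 316 [0.451 0.286 0.008] 92
64 316 [0.451 0.283 0.006] 134
67 316 [0.451 0.281 0.005] 131
52 434 [0.568 0.299 0.   ] 186
55 434 [0.558 0.29  0.032] 236
58 434 [0.561 0.289 0.023] 72
61 434 [0.567 0.29  0.006] 102
64 434 [0.567 0.287 0.007] 127
67 434 [0.569 0.284 0.004] 128
```

The flat stands flush on its end, about 49 mm off the tray middle, and the square is about 46 mm off. Both are inside the 54 mm limit and at rest, so I'm handing in.

```bash
python3 -c "
from workcell import hand_in
print(hand_in())"
```

```text
the job is handed in; nothing more can be done
None
```

I swept all three offcuts off the plate's end into the scrap tray and handed the job in at about 13 s of the 58 s limit. The flat one stands on end (49 mm off the tray's middle) and the square one leans on the round one (46 mm), both inside the 54 mm limit. No other object was seen to move, and no verdict came back.

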